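Bolt the trimmer's blade arm down and hold its finger guard open

TASK

Paper slivers are lying under the clear finger guard of the paper trimmer and I want to pick them out safely. First, with the guard still shut, lock the blade arm: slide the barrel bolt at the front of the board fully home, through the hole in the arm's shank; then lift the guard and hold it open at 45 degrees for me. Finish while still holding it there steadily, because it springs shut when let go, and leave the blade arm down and the things lying around where they are.

Things in the scene. Friction and masses are not known exactly. Their poses are not given: they have to be found in the camera images.
- trimmer: Lever-arm paper trimmer, fixed to the table: grey board 330 mm (its x) by 250 mm (its y), top face 28 mm above the table. Origin on the table under the board's centre; x points from the front edge (where the blade arm's black handle sticks out) to the back fence, y to the left, z up. The blade runs along the right (-y) edge. All offsets called 'trimmer' below are in this frame.
- bolt (a joint): Travel of the barrel bolt, m: 0 to 0.010 as found, 0.030 fully home at its stop, where it locks the arm. It slides along the trimmer's -y, towards the blade arm, and stays where left (friction about 2.5 N). Steel rod 10 mm thick, axis 40 mm above the table at trimmer x = -118 mm, in two saddles 7 mm wide centred at trimmer y = -50 and -120 mm, tops 50.5 mm above the table.
- bolt_knob (a point): Point on the bolt's upright round knob, 10 mm below its top; moves with the bolt. The knob is 15 mm in diameter and 26 mm high (from 54 to 80 mm above the table) on an 8 mm stem on the rod; this point is 70 mm above the table and at trimmer y = -75 mm when the bolt reads 0. The guard's front edge is 25 mm behind the knob (towards trimmer +x).
- guard (a joint): Angle of the clear finger guard, rad: 0 shut (flat), 0.785 at 45 degrees, stop at 1.6. Clear panel 220 mm (trimmer's x) by 88 mm, grey edges. It turns about a line along the trimmer's x; the edge beside the blade goes up and over to the trimmer's +y. A spring and its weight shut it from every angle: about 3 to 4 N at the knob. Panel top 1 mm, edge ribs 6 mm above the hinge line.
- guard_hinge (a point): Point on the guard's hinge line, level with the knob along the trimmer's x: 41 mm above the table, trimmer (25, -30) mm. Does not move.
- guard_knob (a point): Centre of the top of the guard's knob; moves with the guard. The knob is an upright plastic cylinder 19 mm in diameter, standing square on the guard, 31 mm high above the panel. Shut, this point is 55 mm from the hinge line towards the trimmer's -y and 32 mm above the hinge line (73 mm above the table).
- ruler: Steel ruler 210 x 28 x 4 mm lying on the left part of the trimmer's board; origin under its centre.
- eraser: White eraser 45 x 22 x 13 mm lying on the front left part of the board; origin under its centre.
- dropper: White dropper bottle, 32 mm in diameter, 78 mm high, on the table to the left of the trimmer; origin under its centre.
- ink_jar: Ink jar, 48 mm in diameter, 58 mm high, on the table to the right of the blade arm; origin under its centre.
- cup: Paper cup, 76 mm in diameter at the rim, 92 mm high, on the table far to the left; origin under its centre.
- stapler: Black stapler 135 x 34 x 48 mm, on the table far to the left; origin under its centre.
- pen_case: Black pen case 225 x 62 x 46 mm, on the table to the right; origin under its centre.
- blade_shank (a point): Point on top of the blade arm's shank, right over the hole that takes the bolt: 54 mm above the table with the arm down, as found; it rises with the arm, which pivots at the far end. Dark steel spine 14 mm thick along trimmer y = -140 mm, top 62 mm above the table, and a black round handle 28 mm thick reaching to trimmer x = -282 mm. The arm lies down by its own weight.
Things that resemble listed ones, but are neither listed nor needed, are in the scene too. There is more than one size of the ink_jar; the job needs the smallest. Of the things shaped like the ruler, the steel one is meant.

How it is judged:
By the outcome, as a careful person would: the job done as asked, in the order asked, and still so for the second after the job is handed in, while the arm keeps its last pose, push and grip.
It also fails if it takes over 40 s, if anything falls off the work surface, if the arm or the gripper's body presses on something with over 40 N, if the wrist force passes 120 N, or if a joint passes its speed limit or range.

ROBOT

A 6-joint arm with a two-finger parallel gripper is mounted at the origin on the work surface. World frame = base frame: x ahead of the robot, y to its left, z up, the work surface at z = 0. Lengths are in m, angles in rad, forces in N, time in s.
With the tool pointing down it reaches from about 0.25 to 0.725 m from the base axis. Payload 4 kg.
Tool frame: the origin (TCP) lies midway between the tips of the shut fingers; the grasp point (between the pads) lies 19 mm behind it; z points along the fingers, x is the direction in which the jaws open and shut, and the axes are right-handed (so a half turn about z gives the same grasp; the last joint's range is limited). The gripper opens to 85 mm and grips with 20 to 120 N. Pads are 22 mm wide; open, the fingers measure 114 mm over their backs; the gripper's body (76 mm by 85 mm) begins 54 mm behind the grasp point. The pads swing forward as they close: fully open they stand 13 mm farther back than shut.
Start: joints at [-1.226, 0.241, 0.005, 1.335, 0, 1.571], TCP at [0.169, -0.471, 0.231] pointing down, gripper open.
Joint ranges: [-2.72, 2.72], [-1.05, 1.87], [-1.09, 1.28], [-1.99, 2.15], [-1.42, 1.44], [-3.14, 3.14]. Speed limits (rad/s): [2.79, 2.79, 3.14, 3.14, 3.14, 3.14].

INTERFACE

Orientations are given as a unit quaternion [x, y, z, w].
In Python, from workcell import bot, vision, ticket gives the robot as it stands.
- The arm moves only by the tool play_rows, never from a script. Its argument "deltas" is one flat list of numbers, 5 for each row, row after row: the opening, from 0 (shut) to 1 (fully open), then the shift along the tool's x, y, z in units of 60 mm (1.0 is 60 mm), then the turn about the tool's z in degrees. A call has 1 to 12 rows; each row shifts and turns the pose as measured when the row begins, along the tool's axes as they then stand; what a row does not reach is not made up. A row lasts 1/8 s, in which the tool goes at most 62.5 mm and 10.7 degrees, less where a joint would pass 70% of its speed; a pose out of reach is approached as far as the arm can. A call is refused whole if a number of a shift passes 1 or a number of a turn 10.7, either way. A call with a gripper value outside its range is refused whole. The fingers move at their own pace and stop on an object; the grip force is fixed at half the most. Time passes only in rows, so rows that do not move let the fingers close. It gives the time, the measured TCP pose, the force and the opening at its end, in the units of the state.
- bot.get_obs(): the state, without advancing time (a new reading comes with each control period).
- vision.camera(name): name is "scene" or "top" or "wrist"; returns a dict with "color" (480x640x3 uint8, blue, green, red), "intrinsics" (3x3 intrinsics, pixels), "rvec" (rotation vector, rad) and "tvec" (3), from world to camera coordinates, as OpenCV has them. Camera axes: x right, y down, z forward; pixel columns grow to the right and rows downward; lengths in m; the calibration is good to about 2 mm. A picture is of the moment at which its call begins. There is no depth.
- ticket.job_done(): hands the job in, once; it reports no verdict.
The state is a dict: "clock": time; "joint_pos": joint angles; "joint_vel": joint speeds; "tau": joint torques, N m; "eef_pos": TCP position; "tool_rot": TCP orientation; "ft_force": force on the tool from outside, world axes, zero at the start; "ft_torque": the same for the moment, N m; "grip_width": finger opening in m.
Only numpy, scipy, OpenCV 4.12 (cv2) and the standard library are available. Lean on these libraries where they do the work, as an engineer would, in place of code of your own. Each camera call takes 0.05 s, during which the arm holds its last target. There are 200 camera calls.

## Working session

There is one attempt and no reset: what is moved stays moved. The work goes in short steps, Python scripts to look and compute and a tool call to move; the robot and the scene stay as the last step left them, time stands still between calls to the robot, and variables do not carry over. Pictures are saved under pics/ and viewed, about 8 in all and at most 12, crops included, and the job is handed in when it is done.

Besides the shell and the picture viewer there is one more tool, called as name(argument=value, ...), one argument or row to a line, values as JSON. play_rows: Moves the arm, as the interface text tells. Its arguments: {"type":"object","properties":{"deltas":{"type":"array"}},"required":["deltas"]}

```bash
mkdir -p pics
cat > h.py <<'E'
import numpy as np,cv2
from workcell import bot,vision,ticket
from scipy.spatial.transform import Rotation as R
def shot(n,f):
    c=vision.camera(n); cv2.imwrite('pics/'+f+'.png',c['color']); np.savez('pics/'+f,**c); return c
def ray(c,u,v,z):
    K=np.array(c['intrinsics']);Rm,_=cv2.Rodrigues(np.array(c['rvec'],float));t=np.array(c['tvec']).ravel()
    o=-Rm.T@t; d=Rm.T@np.linalg.inv(K)@[u,v,1]; return o+d*(z-o[2])/d[2]
def proj(c,P): return cv2.projectPoints(np.array(P,float).reshape(-1,1,3),np.array(c['rvec'],float),np.array(c['tvec'],float),np.array(c['intrinsics'],float),None)[0].reshape(-1,2)
E
python3 - <<'E'
from h import *
shot('scene','s1');shot('top','t1');o=bot.get_obs();print(o['clock'],o['eef_pos'],R.from_quat(o['tool_rot']).as_matrix(),o['grip_width'])
E
```

```text
0.1 [ 0.16879695 -0.47003658  0.23050872] [[ 3.37995028e-01 -9.41147682e-01 -6.33771234e-04]
 [-9.41146068e-01 -3.37995622e-01  1.74322766e-03]
 [-1.85484658e-03  7.26902319e-06 -9.99998280e-01]] 0.08512804223736523
```

View pics/t1.png

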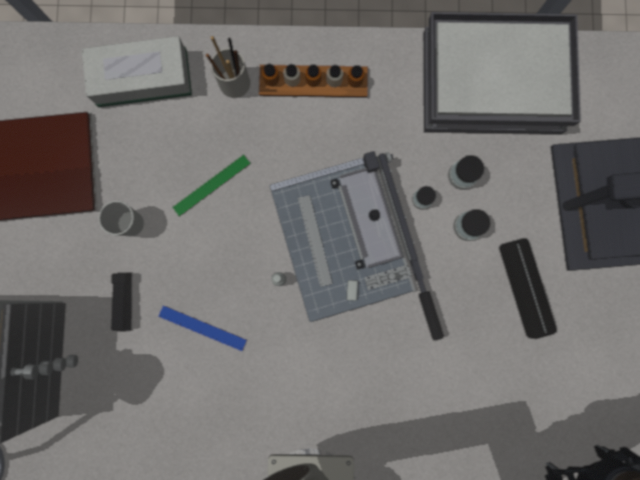

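View pics/s1.png

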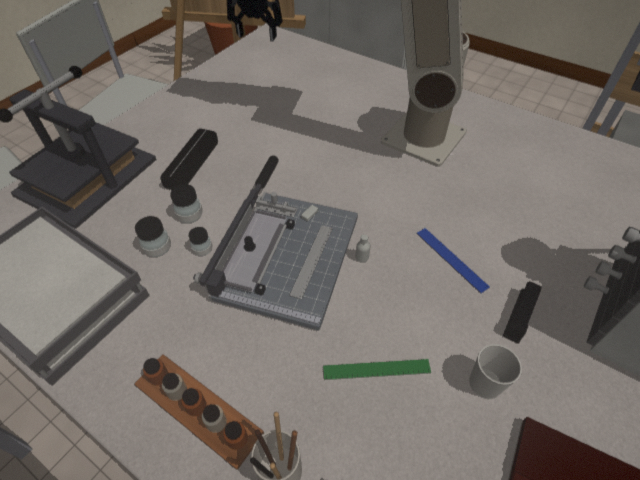

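The top view shows the trimmer centred near (343,240), with its front at the bottom, the guard knob near (375,215) and the bolt near (385,275). Next I'll enlarge it.

Run:
```python
from h import *
i=cv2.imread('pics/t1.png')[150:345,260:450]
cv2.imwrite('pics/t1c.png',cv2.resize(i,None,fx=4,fy=4,interpolation=cv2.INTER_CUBIC)[:, :][:780][180:780])
```

```text
(no output)
```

View pics/t1c.png

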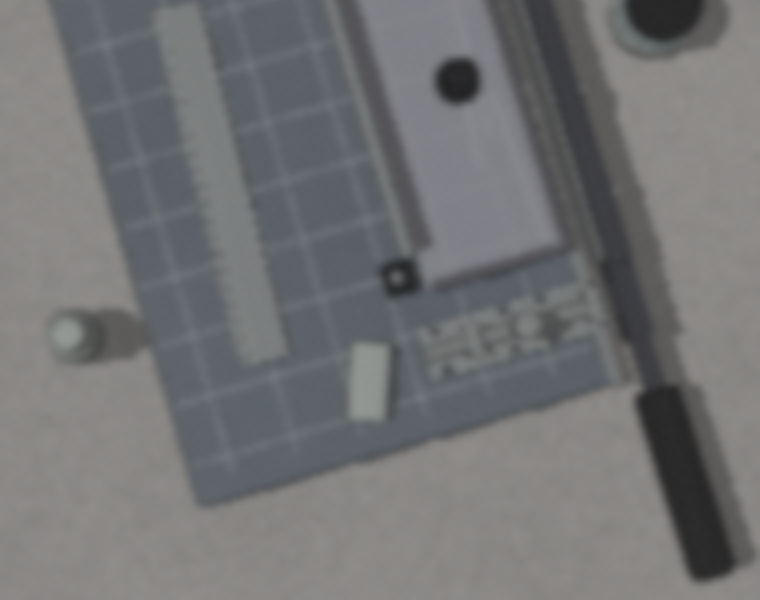

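The front-left board corner is at full-image (310,321), the front-right at (416,291), and the guard knob at (374,215).

```bash
cat >> h.py <<'E'
def T(p,q):
    c,s=np.cos(p[2]),np.sin(p[2]);q=np.atleast_2d(np.array(q,float))
    return np.c_[p[0]+c*q[:,0]-s*q[:,1],p[1]+s*q[:,0]+c*q[:,1],q[:,2]]
E
python3 - <<'E'
from h import *
from scipy.optimize import least_squares
c=np.load('pics/t1.npz')
q=[[-.165,.125,.028],[-.165,-.125,.028],[.165,.125,.028],[.025,-.085,.073]]
px=np.array([[310,321.2],[416,290.8],[272,186],[374.2,215]])
r=least_squares(lambda p:(proj(c,T(p,q))-px).ravel(),[.4,-.05,.25]);p=r.x
print(p,np.degrees(p[2]),r.fun.round(1))
np.save('p.npy',p)
pts=dict(bk0=[-.118,-.075,.07],bk30=[-.118,-.105,.07],gk=[.025,-.085,.073],hinge=[.025,-.03,.041],shank=[-.118,-.14,.054],handle=[-.282,-.14,.05])
s=np.load('pics/s1.npz')
for k,v in pts.items():
    w=T(p,v);print(k,w.round(4),proj(c,w).round(1),proj(s,w).round(1))
w=T(p,[-.05,-.09,.04])
i=cv2.imread('pics/s1.png')[150:330,190:370];i=cv2.resize(i,None,fx=3.3,fy=3.3,interpolation=cv2.INTER_CUBIC)
cv2.imwrite('pics/s1c.png',i)
E
```

```text
[ 0.58411543 -0.06293479  0.30262037] 17.338870064038503 [-0.2  1.8 -0.2  0.8 -2.3 -1.4  2.5 -1.4]
bk0 [[ 0.4938 -0.1697  0.07  ]] [[391.3 277.2]] [[274.5 195.6]]
bk30 [[ 0.5028 -0.1983  0.07  ]] [[404.4 273.3]] [[263. 193.]]
gk [[ 0.6333 -0.1366  0.073 ]] [[376.7 213.6]] [[247.6 237.1]]
hinge [[ 0.6169 -0.0841  0.041 ]] [[351.8 222.7]] [[271.6 251.5]]
shank [[ 0.5132 -0.2317  0.054 ]] [[418.2 269.2]] [[250.6 194.7]]
handle [[ 0.3567 -0.2806  0.05  ]] [[440.2 340.8]] [[274.1 154.7]]
```

View pics/s1c.png

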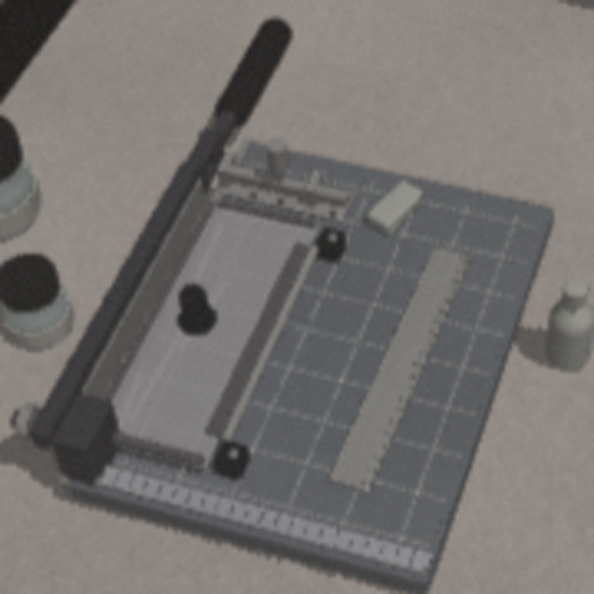

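The scene crop gives the front-left board corner at (357,213), the back-left at (321,324), the guard knob top at (248.5,239) and the bolt knob top at (274.2,194.5). I'll refit jointly using both views.

Run:
```python
from h import *
from scipy.optimize import least_squares
c=np.load('pics/t1.npz');s=np.load('pics/s1.npz')
q=[[-.165,.125,.028],[-.165,-.125,.028],[.025,-.085,.073]]
px=np.array([[310,321.2],[416,290.8],[374.2,215]])
q2=[[-.165,.125,.028],[.165,.125,.028],[.025,-.085,.073]]
px2=np.array([[357.3,213],[321,324.5],[248.5,238.8]])
def f(p):
    b=[[-.118,-.075-p[3],.08]]
    return np.r_[(proj(c,T(p,q+b))-np.r_[px,[[397.5,276.2]]]).ravel(),(proj(s,T(p,q2+b))-np.r_[px2,[[274.2,194.5]]]).ravel()]
r=least_squares(f,[.58,-.06,.25,.005],loss='soft_l1',x_scale=[.1,.1,.1,.01]);p=r.x
print(p,np.degrees(p[2]),f(p).reshape(-1,2).round(1))
np.save('p.npy',p)
print(T(p,[[-.118,-.075-p[3],.07],[.025,-.085,.073]]))
```

```text
[ 0.58409124 -0.06024252  0.31659824  0.0035963 ] 18.139742728356776 [[-0.1  2.3]
 [-0.6 -0.3]
 [ 0.9 -1.8]
 [-4.6 -0.4]
 [ 0.6 -1.8]
 [-0.2  0.6]
 [ 0.  -0.8]
 [-1.4 -1.5]]
[[ 0.49642567 -0.1716702   0.07      ]
 [ 0.63431227 -0.13323463  0.073     ]]
```

```bash
cat >> h.py <<'E'
def plan(target,yaw,n,g):
    o=bot.get_obs();M=R.from_quat(o['tool_rot']).as_matrix();x=np.array(o['eef_pos'])
    y0=np.arctan2(M[1,0],M[0,0]);dy=(yaw-y0+np.pi)%(2*np.pi)-np.pi
    d=(np.array(target)-x)/n
    print('at',x.round(4),'yaw',np.degrees(y0).round(2),'d',(d*n).round(4),'dyaw',np.degrees(dy).round(2))
    for k in range(n):
        Mk=R.from_euler('z',dy*k/n).as_matrix()@M
        print(g,*(Mk.T@d/.06).round(2),round(-np.degrees(dy)/n,1),sep=', ',end=',\n')
E
python3 - <<'E'
from h import *
p=np.load('p.npy');plan(T(p,[-.118,-.045,.17])[0],p[2],9,0)
print(bot.get_obs()['joint_pos'])
E
```

```text
at [ 0.1688 -0.47    0.2305] yaw -70.25 d [ 0.3172  0.3303 -0.0605] dyaw 88.38
0, -0.38, -0.76, 0.11, -9.8,
0, -0.24, -0.81, 0.11, -9.8,
0, -0.1, -0.84, 0.11, -9.8,
0, 0.05, -0.85, 0.11, -9.8,
0, 0.19, -0.83, 0.11, -9.8,
0, 0.33, -0.78, 0.11, -9.8,
0, 0.46, -0.72, 0.11, -9.8,
0, 0.57, -0.63, 0.11, -9.8,
0, 0.67, -0.52, 0.11, -9.8,
[-1.22602044e+00  2.41297194e-01  3.82372301e-03  1.33517770e+00
 -7.28845071e-06  1.57078586e+00]
```

play_rows(
  deltas=[0,-0.38,-0.76,0.11,-9.8,0,-0.24,-0.81,0.11,-9.8,0,-0.1,-0.84,0.11,-9.8,0,0.05,-0.85,0.11,-9.8,0,0.19,-0.83,0.11,-9.8,0,0.33,-0.78,0.11,-9.8,0,0.46,-0.72,0.11,-9.8,0,0.57,-0.63,0.11,-9.8,0,0.67,-0.52,0.11,-9.8,0,0,0,0,0],
)

```text
clock: 1.35
eef_pos: [0.4878, -0.1231, 0.1653]
tool_rot: [0.984, 0.179, -0.002, -0.002]
ft_force: [-0.8, -0.3, -0.3]
grip_width: -0.0001
```

Run:
```python
from h import *
p=np.load('p.npy');plan(T(p,[-.118,-.045,.17])[0],p[2],2,0)
w=shot('wrist','w1');print(bot.get_obs()['clock'])
for q in ([-.118,-.0786,.08],[.025,-.085,.073],[-.118,-.14,.062]):print(proj(w,T(p,q)))
```

```text
at [ 0.4878 -0.1231  0.1653] yaw 20.68 d [-0.0018 -0.0166  0.0047] dyaw -2.54
0, -0.06, 0.12, -0.04, 1.3,
0, -0.06, 0.13, -0.04, 1.3,
1.4
[[308.37721481 324.01064122]]
[[520.37162878 335.88055932]]
[[306.50839122 385.35013086]]
```

View pics/w1.png

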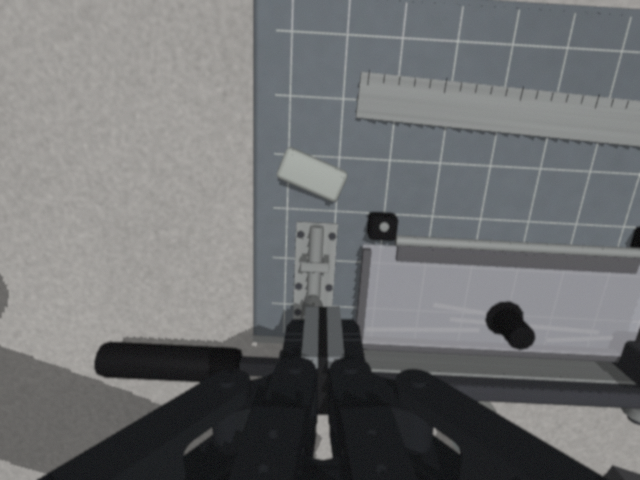

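The wrist view shows the left saddle at (316,267), the rod end at (316,228), the guard knob top at about (519,333), and the board's front edge at u≈255. The bolt knob is hidden behind the fingers at about (313,318). I'll refit using this view.

Run:
```python
from h import *
from scipy.optimize import least_squares
w=np.load('pics/w1.npz');s=np.load('pics/s1.npz');c=np.load('pics/t1.npz')
def f(p):
    a=proj(w,T(p,[[-.118,-.05,.0505],[.025,-.085,.073]]))-[[316,267],[519,333]]
    e=proj(w,T(p,[[-.165,.1,.028],[-.165,-.05,.028]]))[:,0]-[254.5,255.5]
    b=proj(s,T(p,[[-.165,.125,.028],[.165,.125,.028],[.025,-.085,.073]]))-[[357.3,213],[321,324.5],[248.5,238.8]]
    t=proj(c,T(p,[[-.165,.125,.028],[-.165,-.125,.028]]))-[[310,321.2],[416,290.8]]
    return np.r_[a.ravel()/2,e/2,b.ravel(),t.ravel()]
r=least_squares(f,[.584,-.06,.31],loss='soft_l1');p=r.x
print(p,np.degrees(p[2]),r.fun.reshape(-1,2).round(1))
np.save('p.npy',p)
print(proj(w,T(p,[[-.118,-.075,.08],[-.118,-.085,.08],[-.118,-.05,.0505]])))
b=ray(w,383,227,.055);c_,s_=np.cos(p[2]),np.sin(p[2]);d=b[:2]-p[:2];print('block',c_*d[0]+s_*d[1],-s_*d[0]+c_*d[1])
plan(T(p,[-.118,-.043,.12])[0],p[2],2,0)
```

```text
[ 0.5870149  -0.05937978  0.31525517] 18.062790782502322 [[-0.2 -0.3]
 [ 2.8  1.6]
 [-1.6 -1. ]
 [ 0.4 -0.9]
 [-0.8  1.9]
 [-0.5  0.2]
 [-0.6  0.9]
 [-1.1 -1.5]]
[[313.12534843 319.16269793]
 [312.53930004 332.77859733]
 [315.56531726 266.4650624 ]]
block -0.07453474486552053 -0.0181787326245305
at [ 0.4867 -0.1243  0.1654] yaw 20.53 d [ 0.0015 -0.0126 -0.0454] dyaw -2.46
0, -0.02, 0.1, 0.38, 1.2,
0, -0.02, 0.1, 0.38, 1.2,
```

play_rows(
  deltas=[0,-0.02,0.1,0.38,1.2,0,-0.02,0.1,0.38,1.2,0,0,0,0,0],
)

```text
clock: 1.78
eef_pos: [0.4861, -0.1386, 0.119]
tool_rot: [0.988, 0.154, -0.003, -0.002]
ft_force: [0.3, 0.8, 0.3]
grip_width: -0.0001
```

Run:
```python
from h import *
p=np.load('p.npy');plan(T(p,[-.118,-.043,.062])[0],p[2],3,0)
```

```text
at [ 0.4861 -0.1386  0.119 ] yaw 17.74 d [ 0.0021  0.0018 -0.057 ] dyaw 0.33
0, 0.02, -0.0, 0.32, -0.1,
0, 0.02, -0.0, 0.32, -0.1,
0, 0.02, -0.0, 0.32, -0.1,
```

play_rows(
  deltas=[0,0.02,0,0.32,0,0,0.02,0,0.32,0,0,0.02,0,0.32,0,0,0,0,0,0,0,0,0.2,0,0,0,0,0.2,0,0,0,0,0.15,0,0],
)

```text
clock: 2.65
eef_pos: [0.4997, -0.1734, 0.0668]
tool_rot: [0.989, 0.151, -0.0, -0.002]
ft_force: [1.1, 2.8, -2.0]
grip_width: -0.0001
```

```bash
cat >> h.py <<'E'
def tr():
    p=np.load('p.npy');o=bot.get_obs();d=np.array(o['eef_pos'])[:2]-p[:2];c,s=np.cos(p[2]),np.sin(p[2])
    f=np.array(o['ft_force']);print('tr mm',(1e3*np.array([c*d[0]+s*d[1],-s*d[0]+c*d[1],o['eef_pos'][2]])).round(1),'f',np.round([c*f[0]+s*f[1],-s*f[0]+c*f[1],f[2]],1),o['clock'],o['grip_width'])
E
python3 - <<'E'
from h import *
tr()
E
```

```text
tr mm [-118.4  -81.3   66.8] f [ 1.9  2.3 -2. ] 2.65 -6.0929750844554384e-05
```

play_rows(
  deltas=[0,0,0.08,0.03,0,0,0,0.08,0,0],
)

```text
clock: 2.9
eef_pos: [0.5016, -0.1792, 0.0656]
tool_rot: [0.988, 0.151, -0.0, -0.007]
ft_force: [-5.6, 20.9, 9.3]
grip_width: 0.0001
```

Run:
```python
from h import *
tr()
```

```text
tr mm [-118.4  -87.4   65.6] f [ 1.1 21.6  9.3] 2.9 6.68611610914893e-05
```

play_rows(
  deltas=[0,0,0.06,0,0],
)

```text
clock: 3.02
eef_pos: [0.5014, -0.1787, 0.0657]
tool_rot: [0.988, 0.152, -0.001, -0.012]
ft_force: [-2.7, 12.4, 5.1]
grip_width: -0.0
```

Run:
```python
from h import *
tr()
```

```text
tr mm [-118.4  -86.9   65.7] f [ 1.2 12.6  5.1] 3.025 -2.5470840518818173e-05
```

play_rows(
  deltas=[0,0,-0.25,0,0,0,0,-0.1,-0.5,0,0,0.2,0.0,-0.6,0,0.55,0.7,0,0,0,0.55,0.7,0,0,0,0.55,0.6,0,0,0,0.55,0,0,0,0],
)

```text
clock: 3.9
eef_pos: [0.6272, -0.1227, 0.1373]
tool_rot: [0.989, 0.151, 0.003, -0.005]
ft_force: [-0.8, 0.3, -0.8]
grip_width: 0.0466
```

Run:
```python
from h import *
tr();p=np.load('p.npy')
w=shot('wrist','w2');
print(proj(w,T(p,[[-.118,-.105,.08],[.025,-.085,.073],[-.118,-.12,.0505],[-.118,-.05,.0505]])))
```

```text
tr mm [ 18.6 -72.6 137.3] f [-0.7  0.5 -0.8] 3.9 0.04661299421829936
[[ 81.30694996 327.41304948]
 [332.4728154  286.53033448]
 [111.7189571  324.88247307]
 [ 90.88979284 220.45562808]]
```

View pics/w2.png

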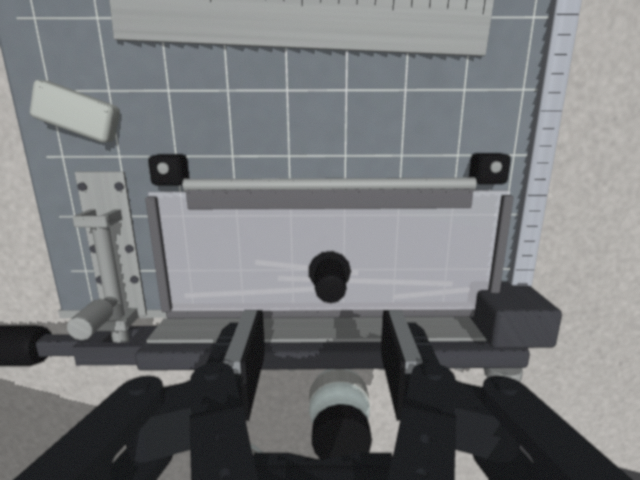

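The wrist view shows the bolt knob top at (82,327) against (81,327) predicted for fully home, and the guard knob top at (331,289), with the guard still shut.

Run:
```python
from h import *
p=np.load('p.npy');w=np.load('pics/w2.npz')
b=ray(w,331,289,.073);d=b[:2]-p[:2];c,s=np.cos(p[2]),np.sin(p[2]);print(b,c*d[0]+s*d[1],-s*d[0]+c*d[1])
plan([b[0],b[1],.052],p[2],4,.55)
```

```text
[ 0.63680424 -0.13415098  0.073     ] 0.024152095978001626 -0.08652391520688599
at [ 0.6258 -0.1231  0.1373] yaw 17.33 d [ 0.011  -0.0111 -0.0853] dyaw 0.73
0.55, 0.03, 0.06, 0.36, -0.2,
0.55, 0.03, 0.06, 0.36, -0.2,
0.55, 0.03, 0.06, 0.36, -0.2,
0.55, 0.03, 0.06, 0.36, -0.2,
```

play_rows(
  deltas=[0.55,0.06,0.12,0.3,-0.4,0.55,0.06,0.12,0.38,-0.3,0.55,0,0,0.38,0,0.55,0,0,0.38,0,0.55,0,0,0,0],
)

```text
clock: 4.58
eef_pos: [0.6321, -0.1387, 0.0444]
tool_rot: [0.988, 0.155, -0.001, -0.004]
ft_force: [-0.4, -0.2, 1.2]
grip_width: 0.0471
```

Run:
```python
from h import *
tr();p=np.load('p.npy');plan([.6368,-.1342,.052],p[2],1,.55)
```

```text
tr mm [ 18.3 -89.4  44.4] f [-0.4 -0.1  1.2] 4.575 0.047065249920241414
at [ 0.6321 -0.1387  0.0444] yaw 17.8 d [0.0047 0.0045 0.0076] dyaw 0.26
0.55, 0.1, -0.05, -0.13, -0.3,
```

play_rows(
  deltas=[0.55,0.1,-0.05,-0.14,0,0.4,0,0,0,0,0,0,0,0,0,0,0,0,0,0,0,0,0,0,0],
)

```text
clock: 5.2
eef_pos: [0.6365, -0.1354, 0.056]
tool_rot: [0.988, 0.154, -0.0, -0.003]
ft_force: [0.3, -0.2, -2.1]
grip_width: 0.0163
```

Run:
```python
from h import *
tr()
```

```text
tr mm [ 23.5 -87.7  56. ] f [ 0.2 -0.3 -2.1] 5.2 0.01630884761348488
```

play_rows(
  deltas=[0,0,-0.06,-0.12,0,0,0,-0.07,-0.11,0,0,0,-0.09,-0.1,0,0,0,0,0,0],
)

```text
clock: 5.7
eef_pos: [0.6308, -0.1176, 0.0723]
tool_rot: [0.988, 0.155, -0.003, -0.007]
ft_force: [1.5, 0.0, -4.8]
grip_width: 0.0165
```

Run:
```python
from h import *
tr()
```

```text
tr mm [ 23.6 -68.9  72.3] f [ 1.4 -0.4 -4.8] 5.7 0.01650822513267349
```

play_rows(
  deltas=[0,0,0,-0.12,0,0,0,-0.07,-0.1,0,0,0,-0.09,-0.06,0,0,0,0,0,0],
)

```text
clock: 6.2
eef_pos: [0.625, -0.0993, 0.082]
tool_rot: [0.987, 0.158, -0.007, -0.016]
ft_force: [2.2, 0.1, -7.2]
grip_width: 0.0141
```

Run:
```python
from h import *
tr()
p=np.load('p.npy')
w=shot('wrist','w3');t=shot('scene','s3')
for a in (30,35,40,45,50,55):
    r=np.radians(a);y=-.03-.055*np.cos(r)+.032*np.sin(r);z=.041+.055*np.sin(r)+.032*np.cos(r)
    ey=-.03-.088*np.cos(r);ez=.041+.088*np.sin(r)
    q=T(p,[[.025,y,z],[-.085,ey,ez],[.135,ey,ez]]);print(a,proj(w,q).round(0).tolist(),proj(t,q).round(1).tolist())
i=t['color'][190:310,190:350];i=cv2.resize(i,(640,480),interpolation=cv2.INTER_CUBIC)
cv2.imwrite('pics/s3c.png',i)
```

```text
tr mm [ 23.8 -49.8  82. ] f [ 2.1 -0.6 -7.2] 6.2 0.014136821364809206
30 [[324.0, 369.0], [75.0, 440.0], [575.0, 444.0]] [[256.6, 234.6], [256.6, 199.5], [217.8, 272.3]]
35 [[325.0, 362.0], [65.0, 444.0], [586.0, 448.0]] [[258.5, 234.3], [257.9, 197.9], [219.1, 271.0]]
40 [[325.0, 353.0], [53.0, 446.0], [598.0, 450.0]] [[260.6, 234.2], [259.5, 196.5], [220.7, 269.8]]
45 [[325.0, 342.0], [41.0, 446.0], [610.0, 451.0]] [[262.8, 234.3], [261.3, 195.2], [222.5, 268.8]]
50 [[325.0, 330.0], [28.0, 445.0], [623.0, 449.0]] [[265.1, 234.5], [263.4, 194.1], [224.7, 267.9]]
55 [[325.0, 317.0], [15.0, 441.0], [636.0, 446.0]] [[267.5, 234.8], [265.6, 193.2], [227.0, 267.3]]
```

View pics/w3.png

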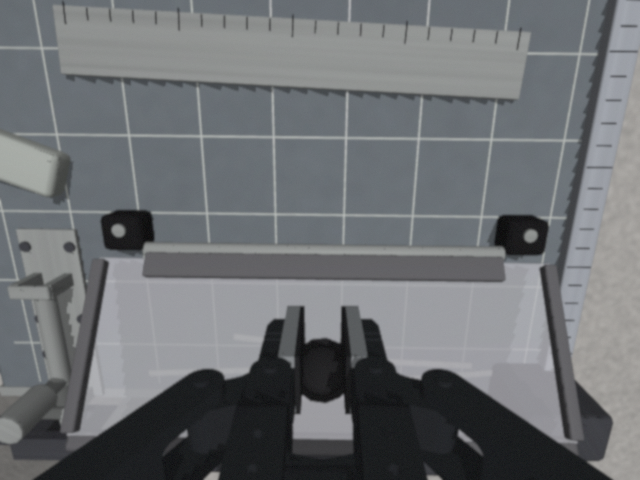

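View pics/s3c.png

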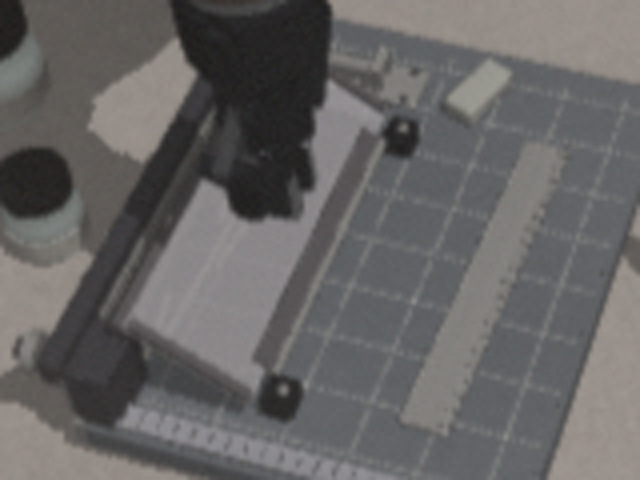

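The free-edge corners are at (70,432) and (578,438) and the knob top at (323,370), so the guard is at about 31°. The knob has crept towards the -y edge of the pads, so I'll bring the hand back over the knob while lifting.

play_rows(
  deltas=[0,0,0.12,-0.05,0,0,0,0.1,-0.05,0,0,0,0,0,0],
)

```text
clock: 6.68
eef_pos: [0.6261, -0.1027, 0.0799]
tool_rot: [0.987, 0.16, -0.01, -0.028]
ft_force: [1.3, -1.7, -1.2]
grip_width: 0.0142
```

Run:
```python
from h import *
tr();w=shot('wrist','w4')
cv2.imwrite('pics/w4c.png',w['color'][220:])
```

```text
tr mm [ 23.7 -53.3  79.9] f [ 0.7 -2.  -1.2] 6.675 0.01423963648001972
```

View pics/w4c.png

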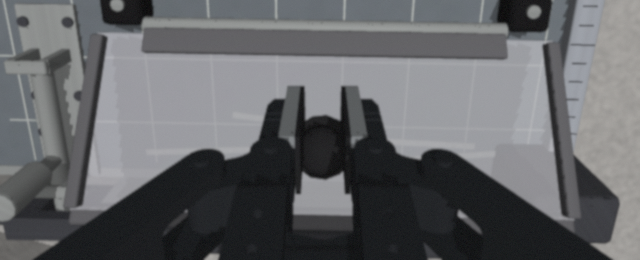

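Run:
```python
from h import *
p=np.load('p.npy');w=np.load('pics/w4.npz');o=bot.get_obs();M=R.from_quat(o['tool_rot']).as_matrix();x=np.array(o['eef_pos'])
Rt=R.from_euler('z',p[2]).as_matrix()
print('tool axes in trimmer\n',(Rt.T@M).round(3))
for z in (0,-.019,-.03):
    print(z,[proj(w,x+M@[.007,y,z]).round(0).tolist() for y in (-.011,0,.011)])
Rm,_=cv2.Rodrigues(w['rvec']);cam=-Rm.T@w['tvec'].ravel();print('cam in tool',M.T@(cam-x))
for a in (20,25,30,35,40):
    r=np.radians(a);y=-.03-.055*np.cos(r)+.032*np.sin(r);z=.041+.055*np.sin(r)+.032*np.cos(r)
    ey=-.03-.088*np.cos(r);ez=.041+.088*np.sin(r)
    q=T(p,[[.025,y,z],[-.085,ey,ez],[.135,ey,ez]]);print(a,proj(w,q).round(0).tolist(),(y,z))
```

```text
tool axes in trimmer
 [[ 1.     0.006 -0.011]
 [ 0.006 -0.998  0.059]
 [-0.011 -0.059 -0.998]]
0 [[[339.0, 299.0]], [[339.0, 323.0]], [[338.0, 347.0]]]
-0.019 [[[341.0, 323.0]], [[341.0, 350.0]], [[340.0, 376.0]]]
-0.03 [[[343.0, 340.0]], [[342.0, 369.0]], [[342.0, 396.0]]]
cam in tool [ 0.00036591 -0.08171971 -0.14317032]
20 [[324.0, 375.0], [90.0, 428.0], [560.0, 434.0]] (np.float64(-0.07073844955680357), np.float64(0.08988127174806085))
25 [[324.0, 370.0], [80.0, 433.0], [570.0, 440.0]] (np.float64(-0.06632314391131337), np.float64(0.09324585358091125))
30 [[324.0, 364.0], [69.0, 438.0], [581.0, 445.0]] (np.float64(-0.06163139720814413), np.float64(0.09621281292110204))
35 [[325.0, 355.0], [58.0, 441.0], [593.0, 448.0]] (np.float64(-0.05669891647266108), np.float64(0.09875956941655528))
40 [[325.0, 346.0], [46.0, 442.0], [605.0, 450.0]] (np.float64(-0.05156324086157453), np.float64(0.10086674071256696))
```

The grip sits on the knob's edge. I'll lower the guard gently, regrasp centred on the knob, then lift again following the arc more closely.

play_rows(
  deltas=[0,0,0.08,0.09,0,0,0,0.08,0.1,0,0,0,0.07,0.1,0,0,0,0.03,0.03,0,0.4,0,0,0,0,0.6,0,0,0,0,0.6,0,0,0,0],
)

```text
clock: 7.6
eef_pos: [0.6324, -0.1174, 0.0687]
tool_rot: [0.987, 0.161, -0.005, -0.029]
ft_force: [0.2, 0.7, -0.1]
grip_width: 0.0515
```

Run:
```python
from h import *
tr();p=np.load('p.npy')
w=shot('wrist','w5');print(proj(w,T(p,[[.025,-.085,.073],[-.118,-.105,.08]])))
plan(T(p,[.0242,-.086,.05])[0],p[2],2,.6);print(bot.get_obs()['tool_rot'])
```

```text
tr mm [ 25.1 -69.2  68.7] f [ 0.4  0.6 -0.1] 7.6 0.05147038055659336
[[320.94528249 363.71044481]
 [-34.41910728 414.53381887]]
at [ 0.6324 -0.1174  0.0688] yaw 18.54 d [ 0.0043 -0.0163 -0.0188] dyaw -0.48
0.6, -0.01, 0.15, 0.15, 0.2,
0.6, -0.01, 0.15, 0.15, 0.2,
[ 0.98651943  0.16101831 -0.0050103  -0.02876476]
```

View pics/w5.png

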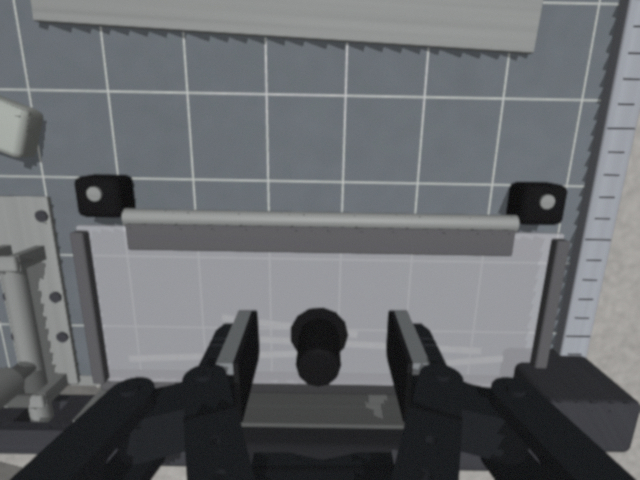

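play_rows(
  deltas=[0.55,-0.02,0.15,0.12,0,0.55,0,0.14,0.12,0,0.55,0,0,0,0,0.55,0,0,0,0],
)

```text
clock: 8.15
eef_pos: [0.6365, -0.1359, 0.0514]
tool_rot: [0.987, 0.16, -0.006, -0.028]
ft_force: [-0.3, -0.2, 0.3]
grip_width: 0.0471
```

Run:
```python
from h import *
tr();p=np.load('p.npy')
plan(T(p,[.0242,-.086,.05])[0],p[2],1,.55)
```

```text
tr mm [ 23.3 -88.1  51.4] f [-0.3 -0.1  0.3] 8.15 0.04712834367009097
at [ 0.6365 -0.1359  0.0514] yaw 18.46 d [ 0.0002  0.0023 -0.0014] dyaw -0.4
0.55, 0.02, -0.03, 0.02, 0.4,
```

play_rows(
  deltas=[0.4,0.01,0,0.02,0.4,0,0,0,0,0,0,0,0,0,0,0,0,0,0,0,0,0,0,0,0],
)

```text
clock: 8.78
eef_pos: [0.6365, -0.1356, 0.0504]
tool_rot: [0.987, 0.157, -0.006, -0.028]
ft_force: [-1.2, -0.8, -0.3]
grip_width: 0.0169
```

Run:
```python
from h import *
tr()
```

```text
tr mm [ 23.4 -87.8  50.4] f [-1.4 -0.4 -0.3] 8.775 0.016942993456876783
```

play_rows(
  deltas=[0,0,-0.03,-0.16,0,0,0,-0.06,-0.15,0,0,0,-0.03,-0.03,0],
)

```text
clock: 9.15
eef_pos: [0.6335, -0.1264, 0.0656]
tool_rot: [0.987, 0.158, -0.009, -0.031]
ft_force: [3.0, -6.3, -6.9]
grip_width: 0.0165
```

Run:
```python
from h import *
tr();p=np.load('p.npy');o=bot.get_obs();print((R.from_euler('z',p[2]).as_matrix().T@R.from_quat(o['tool_rot']).as_matrix())[:,2].round(3))
```

```text
tr mm [ 23.4 -78.1  65.6] f [ 0.9 -6.9 -6.9] 9.15 0.016507102756504584
[-0.008  0.064 -0.998]
```

play_rows(
  deltas=[0,0,-0.06,-0.1,0,0,0,-0.08,-0.1,0,0,0,-0.06,-0.04,0],
)

```text
clock: 9.52
eef_pos: [0.6294, -0.1136, 0.0765]
tool_rot: [0.987, 0.159, -0.011, -0.033]
ft_force: [3.9, -3.4, -7.5]
grip_width: 0.0167
```

Run:
```python
from h import *
tr();p=np.load('p.npy');o=bot.get_obs();print((R.from_euler('z',p[2]).as_matrix().T@R.from_quat(o['tool_rot']).as_matrix())[:,2].round(3))
```

```text
tr mm [ 23.5 -64.7  76.5] f [ 2.6 -4.5 -7.5] 9.525 0.01674150911038117
[-0.011  0.069 -0.998]
```

play_rows(
  deltas=[0,0,-0.06,-0.08,0,0,0,-0.05,-0.08,0],
)

```text
clock: 9.78
eef_pos: [0.6259, -0.1031, 0.0824]
tool_rot: [0.986, 0.159, -0.013, -0.038]
ft_force: [5.7, 4.9, -20.3]
grip_width: 0.0165
```

Run:
```python
from h import *
tr();p=np.load('p.npy')
w=shot('wrist','w6');tr()
for a in (30,35,40,45,50,55):
    r=np.radians(a);y=-.03-.055*np.cos(r)+.032*np.sin(r);z=.041+.055*np.sin(r)+.032*np.cos(r)
    ey=-.03-.088*np.cos(r);ez=.041+.088*np.sin(r)
    q=T(p,[[.025,y,z],[-.085,ey,ez],[.135,ey,ez],[-.085,-.03,.041],[.135,-.03,.041]]);print(a,proj(w,q).round(0).tolist())
```

```text
tr mm [ 23.4 -53.6  82.4] f [  6.9   2.9 -20.3] 9.775 0.01653047628510837
tr mm [ 23.4 -53.   82.7] f [  6.5   2.6 -18.1] 9.825 0.01601774104435066
30 [[325.0, 359.0], [72.0, 435.0], [580.0, 442.0], [105.0, 241.0], [551.0, 245.0]]
35 [[325.0, 350.0], [61.0, 437.0], [592.0, 444.0], [105.0, 241.0], [551.0, 245.0]]
40 [[325.0, 340.0], [50.0, 438.0], [604.0, 446.0], [105.0, 241.0], [551.0, 245.0]]
45 [[326.0, 329.0], [37.0, 437.0], [616.0, 445.0], [105.0, 241.0], [551.0, 245.0]]
50 [[326.0, 316.0], [25.0, 434.0], [629.0, 442.0], [105.0, 241.0], [551.0, 245.0]]
55 [[326.0, 302.0], [12.0, 428.0], [643.0, 437.0], [105.0, 241.0], [551.0, 245.0]]
```

View pics/w6.png

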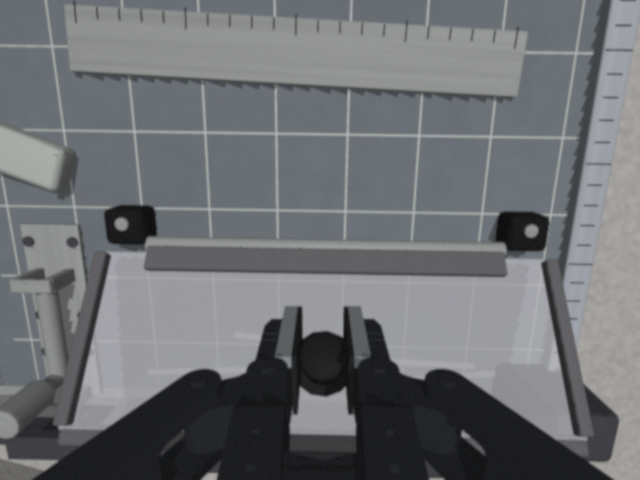

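The corners at (60,428) and (588,434) and the knob top at (322,355) put the guard at about 34°. I'll fit the angle in code from the dark ribs, checking it against the shut view, then continue upward.

```bash
cat >> h.py <<'E'
def ang(f,v=False):
    p=np.load('p.npy');w=np.load('pics/%s.npz'%f);g=cv2.cvtColor(w['color'],cv2.COLOR_BGR2GRAY).astype(np.float32);g=cv2.GaussianBlur(g,(0,0),1.5)
    best=[]
    for dx in np.arange(-.006,.0061,.001):
      for a in np.arange(-6,65,1.):
        r=np.radians(a);t=np.linspace(.02,.078,40);s=0
        for x,sg in ((-.085,1),(.135,-1)):
            def S(o,h):
                q=np.c_[np.full(40,x+dx+sg*o),-.03-t*np.cos(r)+h*np.sin(r),.041+t*np.sin(r)+h*np.cos(r)]
                u=proj(w,T(p,q)).astype(np.float32);return cv2.remap(g,u[:,:1],u[:,1:],cv2.INTER_LINEAR)[:,0]
            s+=(S(.010,.001)-S(.002,.004)).mean()
        best.append((s,a,dx))
    best.sort();print(f,[tuple(np.round(b,3)) for b in best[-4:]])
E
python3 - <<'E'
from h import *
for f in ('w5','w3','w4','w6'):ang(f)
E
```

```text
w5 [(np.float64(167.502), np.float64(-5.0), np.float64(-0.001)), (np.float64(168.869), np.float64(-6.0), np.float64(-0.002)), (np.float64(169.041), np.float64(-5.0), np.float64(-0.002)), (np.float64(170.967), np.float64(-6.0), np.float64(-0.001))]
w3 [(np.float64(175.441), np.float64(27.0), np.float64(-0.001)), (np.float64(176.133), np.float64(26.0), np.float64(-0.001)), (np.float64(180.061), np.float64(26.0), np.float64(-0.002)), (np.float64(180.804), np.float64(27.0), np.float64(-0.002))]
w4 [(np.float64(174.587), np.float64(23.0), np.float64(-0.001)), (np.float64(178.302), np.float64(22.0), np.float64(-0.001)), (np.float64(180.741), np.float64(23.0), np.float64(-0.002)), (np.float64(183.517), np.float64(22.0), np.float64(-0.002))]
w6 [(np.float64(175.026), np.float64(30.0), np.float64(-0.002)), (np.float64(176.762), np.float64(29.0), np.float64(-0.001)), (np.float64(179.838), np.float64(28.0), np.float64(-0.002)), (np.float64(183.428), np.float64(29.0), np.float64(-0.002))]
```

play_rows(
  deltas=[0,0,-0.06,-0.1,0,0,0,-0.06,-0.1,0],
)

```text
clock: 10.07
eef_pos: [0.6222, -0.092, 0.0887]
tool_rot: [0.986, 0.161, -0.016, -0.044]
ft_force: [9.3, 4.3, -29.0]
grip_width: 0.0161
```

Run:
```python
from h import *
tr();shot('wrist','w7');ang('w7');tr()
```

```text
tr mm [ 23.3 -41.9  88.7] f [ 10.1   1.3 -29. ] 10.075 0.016051341635537758
w7 [(np.float64(170.485), np.float64(39.0), np.float64(-0.001)), (np.float64(171.331), np.float64(38.0), np.float64(-0.001)), (np.float64(175.801), np.float64(39.0), np.float64(-0.002)), (np.float64(176.319), np.float64(38.0), np.float64(-0.002))]
tr mm [ 23.3 -41.5  88.9] f [  7.8   0.7 -25.8] 10.125 0.015754586396740194
```

Run:
```python
from h import *
for k in range(12):
    vision.camera('scene')
    if k%3==2: tr()
shot('wrist','w8');ang('w8')
```

```text
tr mm [ 23.4 -42.2  88.7] f [  8.4   0.9 -25. ] 10.275 0.015513364959163715
tr mm [ 23.4 -42.3  88.7] f [  9.    1.1 -24.4] 10.425 0.016066499334050903
tr mm [ 23.3 -42.3  88.6] f [  8.5   1.4 -24.1] 10.575 0.015691310447590114
tr mm [ 23.4 -42.3  88.7] f [  8.3   1.8 -24.8] 10.725 0.016153349844807128
w8 [(np.float64(170.787), np.float64(37.0), np.float64(-0.002)), (np.float64(171.661), np.float64(39.0), np.float64(-0.002)), (np.float64(171.762), np.float64(38.0), np.float64(-0.001)), (np.float64(177.149), np.float64(38.0), np.float64(-0.002))]
```

View pics/w8.png

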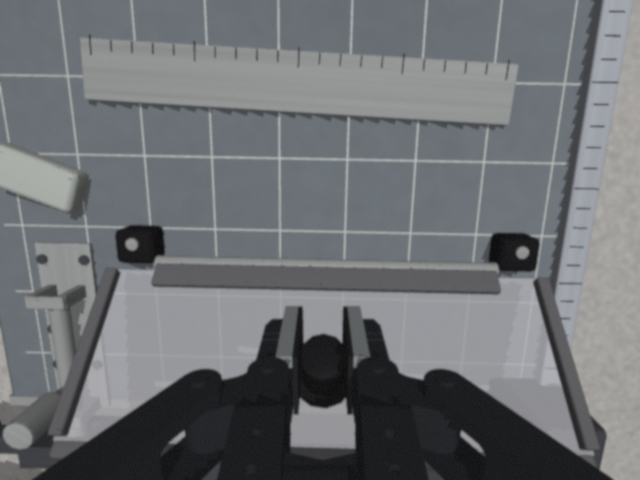

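```bash
python3 - <<'E'
from h import *
p=np.load('p.npy');w=np.load('pics/w8.npz')
def pr(w,L):
  for a in L:
    r=np.radians(a);c,s=np.cos(r),np.sin(r)
    f=lambda x,t,h:[x,-.03-t*c+h*s,.041+t*s+h*c]
    q=T(p,[f(.025,.055,.032),f(-.085,.088,.006),f(.135,.088,.006),f(-.085,.088,0),f(.135,.088,0),f(-.085,.0,.001),f(.135,.0,.001)]);print(a,proj(w,q).round(0).astype(int).tolist())
pr(w,(35,38,41,44,47)); print('hinge block chk');pr(np.load('pics/w5.npz'),(0,))
E
python3 - <<'E'
from h import *
i=np.load('pics/w8.npz')['color'];g=cv2.cvtColor(i,cv2.COLOR_BGR2GRAY)
# free edge rows left/right, and rib columns at given rows
for u in (75,100,130,500,540,570): print('col',u,g[380:480:4,u].tolist())
for v in (300,340,380,420): 
    print('row',v,g[v,40:130:4].tolist(),g[v,520:610:4].tolist())
E
```

```text
35 [[325, 369], [65, 450], [588, 461], [74, 449], [579, 459], [114, 259], [542, 265]]
38 [[325, 363], [59, 450], [594, 461], [67, 450], [586, 460], [114, 259], [542, 265]]
41 [[325, 358], [52, 450], [601, 460], [61, 450], [592, 460], [114, 259], [542, 264]]
44 [[325, 351], [45, 448], [608, 459], [54, 449], [599, 460], [114, 259], [542, 264]]
47 [[325, 344], [39, 446], [615, 458], [48, 448], [606, 459], [114, 259], [542, 264]]
hinge block chk
0 [[321, 364], [97, 392], [544, 396], [103, 385], [538, 388], [75, 214], [569, 218]]
col 75 [94, 89, 81, 65, 51, 45, 45, 68, 116, 149, 169, 170, 166, 167, 161, 128, 92, 84, 30, 26, 28, 29, 25, 28, 27]
col 100 [170, 171, 169, 170, 168, 164, 159, 158, 160, 145, 143, 143, 143, 104, 30, 27, 27, 28, 30, 27, 31, 29, 31, 31, 31]
col 130 [152, 152, 152, 154, 154, 155, 160, 157, 96, 26, 28, 30, 25, 30, 28, 28, 31, 29, 30, 34, 29, 31, 32, 32, 32]
col 500 [140, 140, 140, 139, 139, 130, 37, 30, 26, 27, 28, 26, 31, 26, 30, 30, 26, 28, 27, 30, 28, 24, 26, 28, 29]
col 540 [157, 157, 144, 143, 142, 142, 142, 143, 143, 143, 142, 141, 121, 33, 30, 30, 27, 28, 26, 
[... 348 characters left out ...]
156, 162, 167, 161]
row 340 [142, 110, 113, 134, 141, 140, 129, 107, 74, 94, 91, 93, 94, 71, 48, 161, 158, 162, 161, 161, 160, 161, 152] [162, 167, 164, 162, 160, 152, 150, 137, 41, 82, 93, 94, 150, 157, 161, 158, 162, 167, 162, 170, 166, 164, 161]
row 380 [108, 111, 129, 109, 137, 135, 138, 92, 93, 92, 53, 68, 162, 169, 168, 170, 169, 155, 161, 161, 162, 161, 159] [143, 143, 143, 144, 147, 157, 175, 175, 175, 174, 105, 45, 87, 94, 94, 146, 159, 160, 160, 158, 159, 162, 165]
row 420 [82, 75, 68, 80, 92, 93, 83, 46, 111, 169, 158, 148, 144, 140, 142, 143, 143, 143, 143, 129, 55, 29, 30] [32, 42, 116, 140, 139, 142, 143, 144, 142, 142, 145, 142, 142, 61, 47, 90, 94, 93, 60, 128, 156, 154, 159]
```

The final view shows the knob top at (322,352) and the free-edge corners at (52,455) and (593,462). Those and the rib fit all give about 43–44°, and the pose held steady for 0.6 s. The bolt knob top is at about (20,434). I'll check that against the predicted home position and hand in.

Run:
```python
from h import *
p=np.load('p.npy');w=np.load('pics/w8.npz')
print(proj(w,T(p,[[-.118,-.105,.08],[-.118,-.095,.08]])));tr()
ticket.job_done()
```

```text
[[ 20.11130222 434.85121422]
 [ 16.48090342 416.28505665]]
tr mm [ 23.4 -42.3  88.6] f [  8.5   1.1 -23.5] 10.775 0.015989685962978582
the job is handed in; nothing more can be done
```

I locked the blade arm with the guard shut, then lifted the guard by its knob. I handed the job in at 10.8 s, still holding the guard open at about 44°.

- **Bolt:** I pushed it until it stopped (about 20 N). In the last picture its knob top is at (20,434) px, and (20,435) is the position for fully home.
- **Guard angle:** the knob, the free-edge corners and the rib fit all gave 43–44°. The rib fit reads about 5° low, so I corrected it against the picture of the shut guard. I did not try to close the last 1–1.5°, because another move could have cost the grip.
- **Steadiness:** the arm stayed within 1 mm over the last 0.6 s.
- **First lift:** the knob slipped to the edge of the finger pads at about 30°. I lowered the guard, let go with it nearly shut, and gripped again.
- **Final grip:** the knob slid again and ended near the pad edge. The wrist was pulling up with about 24 N, and the tool had tilted about 5°.
- **Other things:** the eraser and ruler look undisturbed in the last wrist picture. I did not recheck the other objects in a final wide view.

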